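# Take a board's length with a spring rule and lock it

### The job

Measure the length of the small dark wooden board with the spring rule: standing beside the board on the counter, catch the rule's sideways hook on the board's far end and draw the case back along the board's side until its nose is level with the board's near end. Press the lock button on top fully down so the reading stays, then lift the rule off and stand it, still drawn and locked, on the cork mat, and let go. Leave the tealight on the board and the other loose things alone.

Things in the scene. Friction and masses are not known exactly. Their poses are not given: they have to be found in the camera images.
- rule: spring rule (retractable steel rule), loose, 0.65 kg: black box-shaped case with aluminium side plates, 130 long (x) x 38 wide (y) x 54 high, standing upright on a rubber sole. Origin: centre of the underside; +x points out of the nose, +z up. The steel blade comes out of the nose face 10 right (-y) of the middle, 2 thick, from 5 to 18 above the underside; the lock button is in the middle of the top. Grip it across its 38 width, from above, in its upper half.
- rule_hook: the blade's end hook, a steel plate 3 thick and 12 high (5 to 17 above the rule's underside) standing across the end of the blade and sticking out to the rule's right (-y): it reaches 37 right of the case's middle line, 18 beyond the case's right side. Origin: on its inner face (the face towards the case), 28.5 right of the case's middle line (the middle of the part that sticks out), 11 above the underside; axes as the rule's. It gives 6 forward on a stiff spring (3 to 6 N).
- rule_nose (a point): middle of the nose (front) face of the case, 66 ahead of the rule's origin, 11 above the underside; axes as the rule's
- rule_blade (a joint): how far the blade is drawn out, m: 0 = fully in (hook's inner face against the nose), 0.117 = fully out; equals the distance between nose and hook's inner face. A spring pulls it in with 0.84 N at 0, rising to 1.55 N at 0.100. The case's own friction on the counter is enough to hold it where it is left.
- rule_lock (a joint): lock button travel, m: 0 = up (unlocked), 0.005 = fully down (locked). Round aluminium button, 22 in diameter, in the middle of the case top; its top is 62 above the rule's underside when up, 57 when down. Takes 3 to 8 N, stays down. Its pins enter teeth 5 apart on the blade, shifting it up to 2.5. Dragging the hook hard breaks the lock: ease the case a few mm forward before lifting off.
- board: small dark wooden board, fixed, 100 long (x) x 80 wide (y) x 16 high. Origin: centre of the underside; +x points to its far end (away from the robot), +y to its left side, along which the rule works.
- board_far (a point): middle of the top edge of the board's far end (50 from its origin along +x, 16 up); axes as the board's
- board_near (a point): middle of the top edge of the board's near end (50 from its origin along -x, 16 up); axes as the board's
- mat: cork mat lying flat, fixed, 220 (x) x 120 (y) x 4 high. Origin: centre of the underside; the rule must finally stand on it.
- tealight_b: tealight standing on the right half of the board, loose, 40 in diameter, 44 high with its flame; origin: centre of its underside. Bystander.
- votive: low bowl-shaped votive glass, loose, 74 in diameter, 43 high; origin: centre of its underside. Bystander.
- ice_cup: steel cup with a strap handle, loose, 58 x 79 x 92 high; origin on its underside. Bystander.
There are look-alikes about, which are no part of the job. What is meant by the board is not turquoise, and is the larger of those in its own colour.

How it is judged (in metres and radians):
On the way, in this order (a step that is already met when the one before it is completed fails the run):
1. the hook bears on the board's far end and the blade has been drawn out by 3 cm (contact force between rule_hook and board above 0.2 N and x of rule_hook in the frame of board_far between -0.005 and 0.008 m and value of joint rule_blade between 0.03 and 0.09 m and value of joint rule_lock below 0.001 m), for 0.05 s.
2. still hooked and not yet locked, the nose is level with the board's near end (within 8 mm) (contact force between rule_hook and board above 0.2 N and x of rule_hook in the frame of board_far between -0.005 and 0.008 m and x of rule_nose in the frame of board_near between -0.008 and 0.008 m and value of joint rule_lock below 0.001 m), for 0.2 s.
3. the lock button is down with the hook still behind the board's far end and the nose still level with the near end (within 8 mm) (value of joint rule_lock above 0.004 m and x of rule_hook in the frame of board_far between -0.005 and 0.008 m and x of rule_nose in the frame of board_near between -0.008 and 0.008 m), for 0.2 s.
4. the rule is lifted clear, locked at the reading (height (world z) of rule above 0.02 m and value of joint rule_lock above 0.004 m and value of joint rule_blade between 0.092 and 0.108 m), for 0.2 s.
At the end, for the whole second after the job is handed in: The rule stands upright and at rest on the cork mat (its middle within 75 mm along and 45 mm across of the mat's centre), lock button down, blade still drawn to 100 mm within 8 mm, and let go (x of rule in the frame of mat between -0.075 and 0.075 m and y of rule in the frame of mat between -0.045 and 0.045 m and height (world z) of rule below 0.009 m and angle between rule's own z axis and vertical below 0.08 rad and linear speed of rule below 0.02 m/s and value of joint rule_lock above 0.004 m and value of joint rule_blade between 0.092 and 0.108 m); the robot touches nothing.
It fails at once if the tealight on the board is moved by more than 15 mm (distance of tealight_b from where it was at the start of the episode above 0.015 m).
It fails at once if the votive glass or the steel cup is moved by more than 20 mm (distance of any of votive, ice_cup from where it was at the start of the episode above 0.02 m).
It also fails if it takes over 58 s, if anything falls off the work surface, if the arm or the gripper's body presses on something with over 40 N, if the wrist force passes 120 N, or if a joint passes its speed limit or range.

### The arm

A 6-joint arm with a two-finger parallel gripper is mounted at the origin on a cart in front of the work surface, level with it; the furniture and walls round the work are solid. World frame = base frame: x ahead of the robot, y to its left, z up, the work surface at z = 0. Lengths are in mm, angles in rad, forces in N, time in s.
With the tool pointing down it reaches from about 350 to 875 mm from the base axis. Payload 4.2 kg.
Tool frame: the origin (TCP) lies on the mounting face of the last link; the fingertips stand 173 mm ahead of it and the grasp point (between the pads) lies 155 mm ahead of it; z points along the fingers, y is the direction in which the jaws open and shut (so a half turn about z gives the same grasp; the last joint's range is limited). The gripper opens to 85 mm and grips with 20 to 120 N. Pads are 22 mm wide; open, the fingers measure 114 mm over their backs; the gripper's body (76 mm by 85 mm) begins 54 mm behind the grasp point. The pads swing forward as they close: fully open they stand 13 mm farther back than shut.
Start: joints at [0.259, 0.385, 0.008, 0, -1.194, -0.259], TCP at [624.98, 0.025, 404.712] pointing down, gripper open.
Joint ranges: [-3.14, 3.14], [-1.21, 2.06], [-1.07, 1.41], [-3.16, 2.05], [-2.99, -0.16], [-3.1, 3.1]. Speed limits (rad/s): [2.79, 2.79, 3.14, 3.14, 3.14, 3.14].

### API

Orientations are given as a unit quaternion [x, y, z, w].
In Python, from bench import arm gives the robot as it stands. The module is installed in compiled form; this text tells all that it offers.
- The arm moves only by the tool play_rows, never from a script. Its argument "moves" is a list of rows, each a list of 3 entries, a list of its own where there are three numbers: the shift along the world's x, y, z in units of 30 cm (1.0 is 30 cm), then the turn about the world's z in units of 30 degrees (1.0 is 30 degrees), then the gripper's target within -1 to 1 (shut at 1, half-way at 0, fully open at -1). In form: [[[x, y, z], turn, jaw], ...]. A call has 1 to 12 rows; each row is the pose to reach, as a shift and turn from the pose measured when the call began; what a row does not reach only later rows make up. A row lasts 1/8 s, in which the tool goes at most 62.5 mm and 10.7 degrees, less where a joint would pass 70% of its speed; a pose out of reach is approached as far as the arm can. A call with a number of a shift or a turn outside -1 to 1 is refused whole. A call with a gripper value outside its range is refused whole. The fingers move at their own pace and stop on an object; the grip force is fixed at half the most. Time passes only in rows, so rows that repeat a pose let the fingers close. It gives the time, the measured TCP pose, the force and the opening at its end, in the units of the state.
- arm.read_state(): the state, without advancing time (a new reading comes with each control period).
- arm.get_image(name): name is "scene" or "side" or "wrist"; returns a dict with "pixels" (384x512x3 uint8, red, green, blue), "vfov" (degrees; the focal length in pixels is half the picture's height over the tangent of half this angle, whatever the lens; pixels are square), "cx", "cy" (the principal point, pixels), "xyz" and "rotation" of the camera in the world. Camera axes: x right, y up, looking along -z (the intrinsics and any distortion apply to the point x, -y, -z); pixel columns grow to the right and rows downward; lengths in mm; the calibration is good to about 2 mm. A picture is of the moment at which its call begins. There is no depth.
- arm.job_done(): hands the job in, once; it reports no verdict.
Trained networks look in a picture, given as the dict that the camera call returned (one of the last four; its "shot" number tells which), for a name from the list of things; names that differ only in an ending like _2 or _b are one class to them, and where a whole thing is asked for, a point or a joint stands for the part that bears it (a point fixed in the world has none). Each returns a list of dicts, best first, with "conf" (0 to 1); they miss things now and then, are a little off and sometimes report something else, mostly with a low value. They report only what shows in the picture. A call takes as long as a camera call. They do not tell look-alikes from the thing itself.
- arm.look_for(name, picture): "centre" ([x, y, z] in mm, in world coordinates, good to about 4 mm: the middle of the surface that is visible of it).
The state is a dict: "clock": time; "joints": joint angles; "joint_vel": joint speeds; "joint_efforts": joint torques, N m; "position": TCP position; "ee_rot": TCP orientation; "contact_force": force on the tool from outside, world axes, zero at the start; "wrist_torque": the same for the moment, N m; "gripper_width": finger opening in mm.
Only numpy, scipy, OpenCV 4.12 (cv2) and the standard library are available. Lean on these libraries where they do the work, as an engineer would, in place of code of your own. Each camera call takes 0.05 s, during which the arm holds its last target.

## Working session

There is one attempt and no reset: what is moved stays moved. The work goes in short steps, Python scripts to look and compute and a tool call to move; the robot and the scene stay as the last step left them, time stands still between calls to the robot, and variables do not carry over. Pictures are saved under pics/ and viewed, and the job is handed in when it is done.

Besides the shell and the picture viewer there is one more tool, called after "Request:" by a JSON object that holds its "api" and its "payload", one argument or row to a line. play_rows: Moves the arm, as the interface text tells. Shifts and turns lie within -1 to 1; 1 stands for 30 cm of shift or 30 degrees of turn. Its arguments: {"type":"object","properties":{"moves":{"type":"array"}},"required":["moves"]}

```bash
mkdir -p pics
cat > h.py <<'E'
from bench import arm
import numpy as np, cv2
def snap(n,fn=None):
    p=arm.get_image(n)
    if fn: cv2.imwrite('pics/'+fn,cv2.cvtColor(p['pixels'],cv2.COLOR_RGB2BGR))
    return p
def proj(p,X):
    R=np.array(p['rotation']); 
    if R.shape!=(3,3):
        from scipy.spatial.transform import Rotation as Ro; R=Ro.from_quat(R).as_matrix()
    c=R.T@(np.array(X,float)-np.array(p['xyz']))
    f=p['pixels'].shape[0]/2/np.tan(np.radians(p['vfov'])/2)
    return p['cx']+f*c[0]/-c[2], p['cy']+f*-c[1]/-c[2]
def ray(p,u,v,z):
    R=np.array(p['rotation'])
    if R.shape!=(3,3):
        from scipy.spatial.transform import Rotation as Ro; R=Ro.from_quat(R).as_matrix()
    f=p['pixels'].shape[0]/2/np.tan(np.radians(p['vfov'])/2)
    d=R@np.array([(u-p['cx'])/f,-(v-p['cy'])/f,-1]); o=np.array(p['xyz'])
    return o+d*(z-o[2])/d[2]
E
python3 - <<'E'
from h import *
for n in ['scene','side','wrist']:
    p=snap(n,n+'0.png')
    print(n,{k:(np.round(v,3).tolist() if not isinstance(v,str) else v) for k,v in p.items() if k!='pixels'})
    for t in ['rule','rule_hook','board','mat','tealight_b','votive','ice_cup']:
        for d in arm.look_for(t,p): print(t,np.round(d['centre'],0),round(d['conf'],2),np.round(proj(p,d['centre'])))
print(arm.read_state())
E
```

```text
scene {'vfov': 45.169, 'cx': 260.717, 'cy': 193.103, 'xyz': [-45.802, 862.815, 982.681], 'rotation': [-0.133, 0.375, 0.858, -0.325], 'shot': 1}
rule [476. 274.  51.] 0.61 [253. 247.]
board [598.  40.  19.] 0.73 [274. 190.]
board [540. 372.  11.] 0.68 [210. 266.]
board [658. 382.  57.] 0.57 [176. 234.]
board [374. 159.  10.] 0.56 [310. 252.]
mat [ 507. -174.   -1.] 0.83 [337. 174.]
tealight_b [619.  14.  28.] 0.68 [275. 181.]
votive [735. 244.  29.] 0.85 [195. 201.]
ice_cup [661. 381.  58.] 0.76 [175. 233.]
side {'vfov': 45.235, 'cx': 267.787, 'cy': 192.835, 'xyz': [1369.784, 621.262, 670.686], 'rotation': [0.229, 0.422, 0.76, 0.438], 'shot': 2}
rule [510. 270.  46.] 0.74 [331. 204.]
board [382. 152.  15.] 0.9 [310. 179.]
board [538. 378.  16.] 0.82 [369. 234.]
board [632.  44.  17.] 0.7 [226. 214.]
mat [ 522. -177.    3.] 0.59 [185. 177.]
mat [630.  39.  17.] 0.56 [225. 213.]
tealight_b [553. 234.   9.] 0.6 [309. 222.]
tealight_b [620.  15.  31.] 0.49 [219. 203.]
ice_cup [691. 382.  60.] 0.74 [346. 259.]
wrist {'vfov': 69.746, 'cx': 254.518, 'cy': 191.133, 'xyz': [626.473, -66.406, 3
[... 353 characters left out ...]
ck': 1.2, 'joints': array([ 2.58615208e-01,  3.84739050e-01,  7.90261851e-03,  1.65095913e-05,
       -1.19398397e+00, -2.58568239e-01]), 'joint_vel': array([ 0.00012843,  0.00057937,  0.00014361,  0.00063868, -0.00023254,
        0.00024244]), 'joint_efforts': array([ 1.22068592e-03, -3.92092144e+01,  1.88622165e+01,  4.19070706e+00,
       -2.51729643e-04,  8.38493115e-07]), 'position': array([6.24993261e+02, 3.63628104e-02, 4.04691962e+02]), 'ee_rot': array([ 7.07125535e-01, -7.07088027e-01,  5.83190826e-07,  1.42638286e-05]), 'contact_force': array([-0.54372671,  1.1934326 ,  0.42924478]), 'wrist_torque': array([-0.03316205,  0.03489304,  0.03006236]), 'gripper_width': 85.45829190603989}
```

View pics/scene0.png

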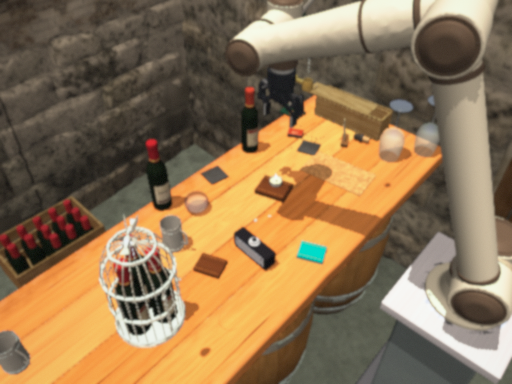

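View pics/side0.png

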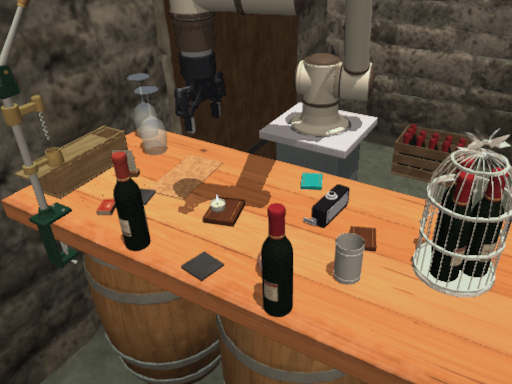

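View pics/wrist0.png

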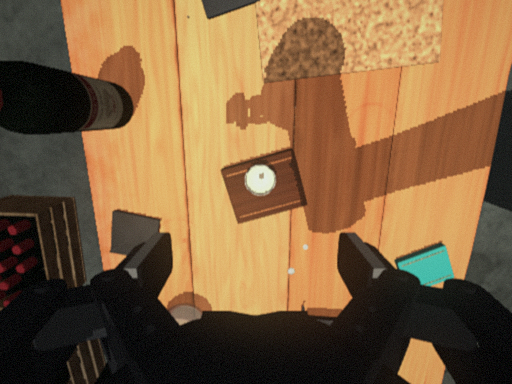

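Run:
```python
from h import *
im=cv2.imread('pics/wrist0.png'); c=im[135:235,205:320]
cv2.imwrite('pics/crop_b.png',cv2.resize(c,None,fx=6,fy=6,interpolation=cv2.INTER_CUBIC))
```

```text
(no output)
```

View pics/crop_b.png

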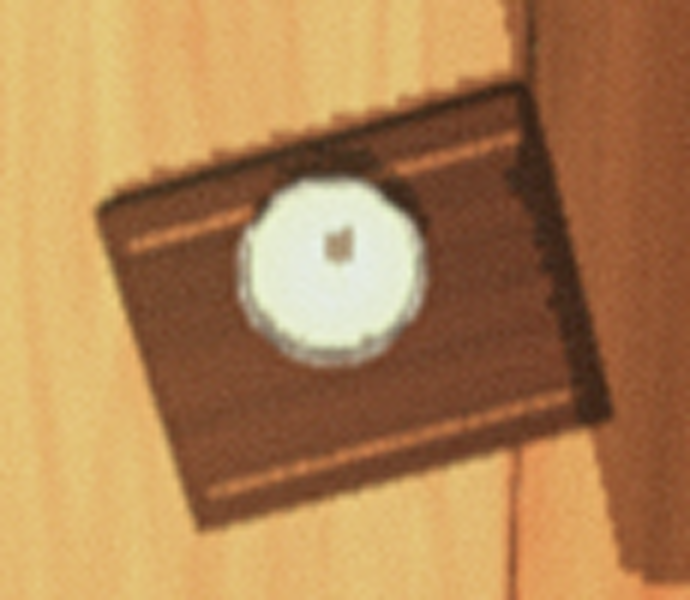

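Request:
{"api": "play_rows", "payload": {
  "moves": [
    [[-0.15, 0.2, 0], 0, -1],
    [[-0.3, 0.4, 0], 0, -1],
    [[-0.4, 0.6, 0], 0, -1],
    [[-0.4, 0.8, 0], 0, -1],
    [[-0.4, 0.92, 0], 0, -1],
    [[-0.4, 0.92, 0], 0, -1],
    [[-0.4, 0.92, 0], 0, -1],
    [[-0.4, 0.92, 0], 0, -1]
  ]
}}

```text
clock: 2.2
position: [505.1, 275.0, 404.8]
ee_rot: [-0.707, 0.708, -0.0, -0.0]
contact_force: [0.3, -0.4, 0.1]
gripper_width: 85.6
```

```bash
cat > m.py <<'E'
from h import *
P={'vfov':69.746,'cx':254.518,'cy':191.133,'xyz':[626.473,-66.406,373.253],'rotation':[0,-0.131,0.991,0],'pixels':np.zeros((384,512,3))}
E
python3 - <<'E'
from m import *
c=[(102,213),(520,92),(612,418),(203,528)]
C=[ray(P,205+(u+.5)/6-.5,135+(v+.5)/6-.5,16) for u,v in c]
for i in range(4):
    d=C[(i+1)%4]-C[i]; print(np.round(C[i],1),np.linalg.norm(d).round(1),np.degrees(np.arctan2(d[1],d[0])).round(1))
print(np.mean(C,axis=0))
p=snap('wrist','wrist1.png'); print(p['xyz'],p['rotation'])
for t in ['rule','rule_hook','rule_nose','rule_lock','board']:
  for d in arm.look_for(t,p): print(t,np.round(d['centre'],0),round(d['conf'],2),np.round(proj(p,d['centre'])))
E
```

```text
[669.8   1.   16. ] 94.5 -163.8
[579.1 -25.4  16. ] 77.2 107.6
[555.6  48.2  16. ] 96.9 16.0
[648.8  74.8  16. ] 76.7 -74.1
[613.32347182  24.67869413  16.        ]
[506.54455642 208.51840221 373.316817  ] [ 3.79711150e-05 -1.30678674e-01  9.91424740e-01  2.61063386e-04]
rule [490. 256.  54.] 0.77 [269. 159.]
rule_hook [551. 232.  18.] 0.61 [220. 137.]
rule_nose [486. 256.  53.] 0.56 [272. 159.]
rule_lock [486. 261.  62.] 0.66 [273. 165.]
board [376. 152.  11.] 0.78 [362.  69.]
board [542. 370.  11.] 0.75 [230. 234.]
board [680. 364.  59.] 0.27 [116. 246.]
```

View pics/wrist1.png

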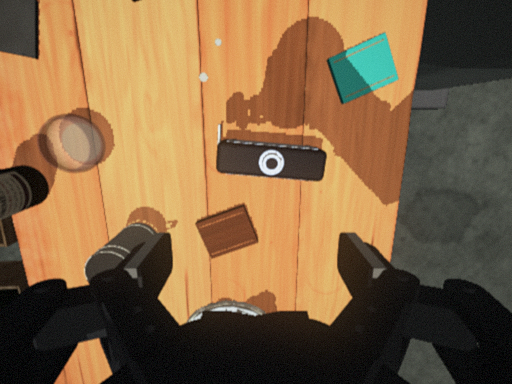

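Run:
```python
from h import *
im=cv2.imread('pics/wrist1.png'); c=im[115:190,205:335]
cv2.imwrite('pics/crop_r.png',cv2.resize(c,None,fx=6,fy=6,interpolation=cv2.INTER_CUBIC))
```

```text
(no output)
```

View pics/crop_r.png

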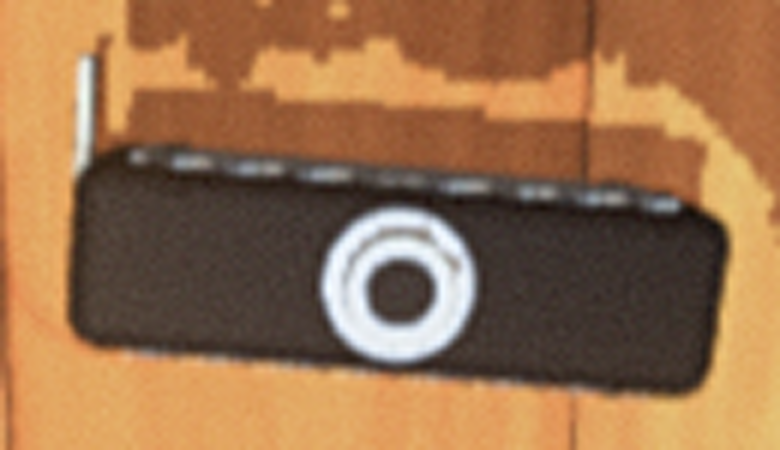

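```bash
cat >> m.py <<'E'
P1={'vfov':69.746,'cx':254.518,'cy':191.133,'xyz':[506.545,208.518,373.317],'rotation':[0,-0.130679,0.991425,0.00026],'pixels':np.zeros((384,512,3))}
E
python3 - <<'E'
from m import *
for a,b in [((305,247),(218,42)),((291,271),(203,77))]:
    print(ray(P,*a,0),ray(P1,*b,0))
r=[(u/6+205,v/6+115) for u,v in [(80,180),(70,335),(725,230),(700,390),(400,285),(85,57),(85,165)]]
for q,z in zip(r,[54]*4+[62,17,17]): print(np.round(ray(P1,*q,z),1))
a=cv2.imread('pics/wrist0.png')[230:290,270:330];b=cv2.imread('pics/wrist1.png')[20:100,190:250]
cv2.imwrite('pics/d.png',np.hstack([cv2.resize(a,(360,360)),cv2.resize(b,(360,480))[:360]]))
E
```

```text
[551.55906795 119.88347555   0.        ] [551.20984898 119.49278088   0.        ]
[570.95828659 159.88609157   0.        ] [571.54169246 159.43482675   0.        ]
[548.1 239.3  54. ]
[551.1 269.4  54. ]
[424.  248.9  54. ]
[426.8 280.5  54. ]
[487.  258.3  62. ]
[551.  217.3  17. ]
[551.7 239.7  17. ]
```

View pics/d.png

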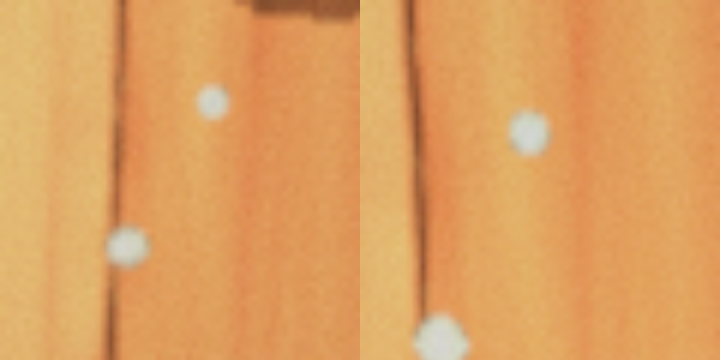

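Request:
{"api": "play_rows", "payload": {
  "moves": [
    [[-0.02, -0.02, -0.05], 0.34, -1],
    [[-0.04, -0.04, -0.1], 0.68, -1],
    [[-0.06, -0.054, -0.15], 1, -1],
    [[-0.06, -0.054, -0.2], 1, -1]
  ]
}}

```text
clock: 3.0
position: [487.0, 258.8, 344.6]
ee_rot: [0.865, -0.501, 0.0, -0.0]
contact_force: [0.5, -0.0, 0.4]
gripper_width: 85.4
```

Request:
{"api": "play_rows", "payload": {
  "moves": [
    [[0, 0, 0], 0.34, -1],
    [[0, 0, 0], 0.68, -1],
    [[0, 0, 0], 1, -1],
    [[0, 0, 0], 1, -1]
  ]
}}

```text
clock: 3.5
position: [487.3, 258.9, 344.3]
ee_rot: [0.965, -0.262, 0.0, -0.0]
contact_force: [1.0, -0.0, -0.5]
gripper_width: 85.3
```

Request:
{"api": "play_rows", "payload": {
  "moves": [
    [[0, 0, 0], 0.3, -1],
    [[0, 0, 0], 0.6, -1],
    [[0, 0, 0], 0.84, -1],
    [[0, 0, 0], 0.84, -1],
    [[0, 0, 0], 0.84, -1]
  ]
}}

```text
clock: 4.12
position: [487.4, 259.0, 344.2]
ee_rot: [0.999, -0.047, -0.0, -0.0]
contact_force: [0.0, -0.3, -0.7]
gripper_width: 85.1
```

Run:
```python
from h import *
from scipy.spatial.transform import Rotation as Ro
s=arm.read_state(); print(s['clock'],s['position'],s['joints'],Ro.from_quat(s['ee_rot']).as_matrix().round(4))
p=snap('wrist','wrist2.png'); print(p['xyz'],p['rotation'])
for t in ['rule','rule_hook','rule_lock']:
  for d in arm.look_for(t,p): print(t,np.round(d['centre'],0),round(d['conf'],2),np.round(proj(p,d['centre'])))
```

```text
4.125 [487.40070784 259.00814016 344.23558063] [ 7.82052005e-01  3.13689749e-01 -2.61084053e-01 -6.61598616e-04
 -9.95611909e-01  6.94191588e-01] [[ 9.955e-01 -9.480e-02 -1.000e-04]
 [-9.480e-02 -9.955e-01  7.000e-04]
 [-2.000e-04 -7.000e-04 -1.000e+00]]
[553.98922868 251.76099466 312.7653089 ] [ 0.0876046  -0.09699437  0.73318351 -0.66735258]
rule [496. 256.  53.] 0.87 [256. 180.]
rule [611.  23.  27.] 0.26 [495.  30.]
rule [600.  45.  19.] 0.16 [463.  47.]
rule_lock [486. 263.  63.] 0.72 [249. 192.]
```

View pics/wrist2.png

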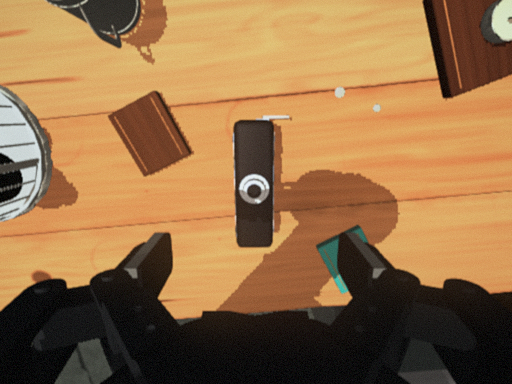

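```bash
cat >> m.py <<'E'
P2={'vfov':69.746,'cx':254.518,'cy':191.133,'xyz':[553.989,251.761,312.765],'rotation':[ 0.0876046,-0.09699437,0.73318351,-0.66735258],'pixels':np.zeros((384,512,3))}
E
python3 - <<'E'
from m import *
for q,z in [((254.5,188.5),62),((235,122),54),((274,122),54),((236,246),54),((273,246),54)]: print(np.round(ray(P2,*q,z),1))
E
```

```text
[489.6 258.1  62. ]
[551.5 270.1  54. ]
[548.1 234.7  54. ]
[428.6 283.   54. ]
[425.  245.1  54. ]
```

Request:
{"api": "play_rows", "payload": {
  "moves": [
    [[0.003, -0.002, -0.16], 0, -1],
    [[0.003, -0.002, -0.32], 0, -1],
    [[0.003, -0.002, -0.44], 0, -1],
    [[0.003, -0.002, -0.497], 0, -1],
    [[0.003, -0.002, -0.497], 0, -1],
    [[0.003, -0.002, -0.497], 0, 1],
    [[0.003, -0.002, -0.497], 0, 1],
    [[0.003, -0.002, -0.497], 0, 1],
    [[0.003, -0.002, -0.497], 0, 1],
    [[0.003, -0.002, -0.497], 0, 1]
  ]
}}

```text
clock: 5.58
position: [488.6, 258.9, 196.5]
ee_rot: [0.999, -0.046, 0.001, -0.001]
contact_force: [-1.0, 1.2, 6.1]
gripper_width: 36.8
```

Run:
```python
from h import *
p=snap('wrist','wrist3.png'); print(p['xyz'],p['rotation'])
print(arm.read_state()['position'])
```

```text
[555.28516583 251.95982687 165.14794364] [ 0.08636095 -0.0968131   0.73226528 -0.66854811]
[488.61481019 258.96345837 196.50460707]
```

View pics/wrist3.png

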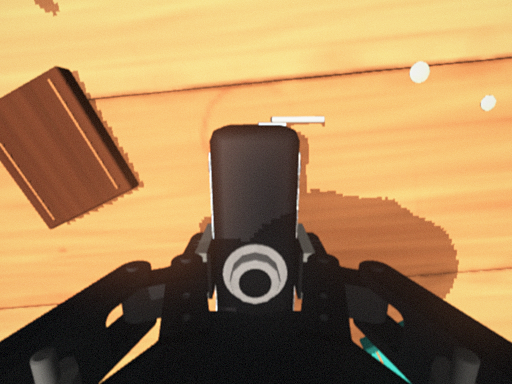

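```bash
cat >> m.py <<'E'
P3={'vfov':69.746,'cx':254.518,'cy':191.133,'xyz':[555.285,251.960,165.148],'rotation':[ 0.08636095,-0.0968131,0.73226528,-0.66854811],'pixels':np.zeros((384,512,3))}
E
python3 - <<'E'
from m import *
for q,z in [((254.5,275),62),((254,126),54),((322,123.5),17),((275,122),17)]: print(np.round(ray(P3,*q,z),1))
E
```

```text
[491.5 258.1  62. ]
[552.2 252.8  54. ]
[549.2 217.6  17. ]
[552.2 242.   17. ]
```

Request:
{"api": "play_rows", "payload": {
  "moves": [
    [[0, 0, 0.1], 0, 1],
    [[0, 0, 0.25], 0, 1],
    [[0.03, -0.06, 0.4], 0.25, 1],
    [[0.1, -0.18, 0.45], 0.5, 1],
    [[0.16, -0.3, 0.45], 0.73, 1],
    [[0.2, -0.42, 0.4], 0.73, 1],
    [[0.26, -0.5, 0.35], 0.73, 1],
    [[0.3, -0.54, 0.35], 0.73, 1],
    [[0.333, -0.57, 0.35], 0.73, 1],
    [[0.333, -0.57, 0.35], 0.73, 1],
    [[0.333, -0.57, 0.35], 0.73, 1]
  ]
}}

```text
clock: 7.0
position: [588.2, 88.5, 301.7]
ee_rot: [0.989, 0.145, 0.001, -0.002]
contact_force: [-0.5, -0.0, -6.3]
gripper_width: 37.3
```

Run:
```python
from h import *
p=snap('wrist','wrist4.png'); print(p['xyz'],p['rotation'])
print(arm.read_state()['position'])
```

```text
[652.36832205 106.33086735 270.33636317] [-0.10302836  0.07876822 -0.59170907  0.79565137]
[588.11345007  88.59880089 301.75856108]
```

View pics/wrist4.png

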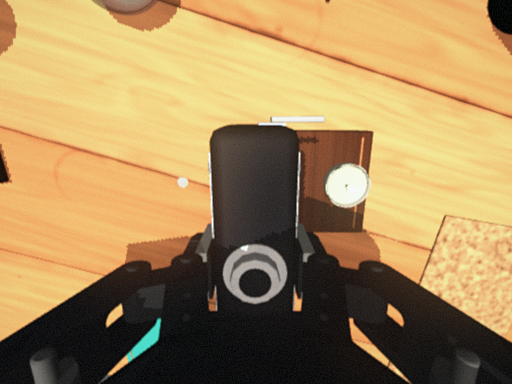

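```bash
cat >> m.py <<'E'
P4={'vfov':69.746,'cx':254.518,'cy':191.133,'xyz':[652.368,106.331,270.336],'rotation':[ -0.10302836,0.07876822,-0.59170907,0.79565137],'pixels':np.zeros((384,512,3))}
E
python3 - <<'E'
from m import *
im=cv2.imread('pics/wrist4.png'); c=im[110:250,255:385]
cv2.imwrite('pics/crop4.png',cv2.resize(c,None,fx=5,fy=5,interpolation=cv2.INTER_CUBIC))
for q,z in [((372,131),16),((300,131),16),((363,232),16),((302,231),16),((255,275),62+105)]: print(np.round(ray(P4,*q,z),1))
E
```

```text
[671.6   2.4  16. ]
[652.9  64.5  16. ]
[578.1 -27.5  16. ]
[561.6  30.8  16. ]
[590.9  88.  167. ]
```

View pics/crop4.png

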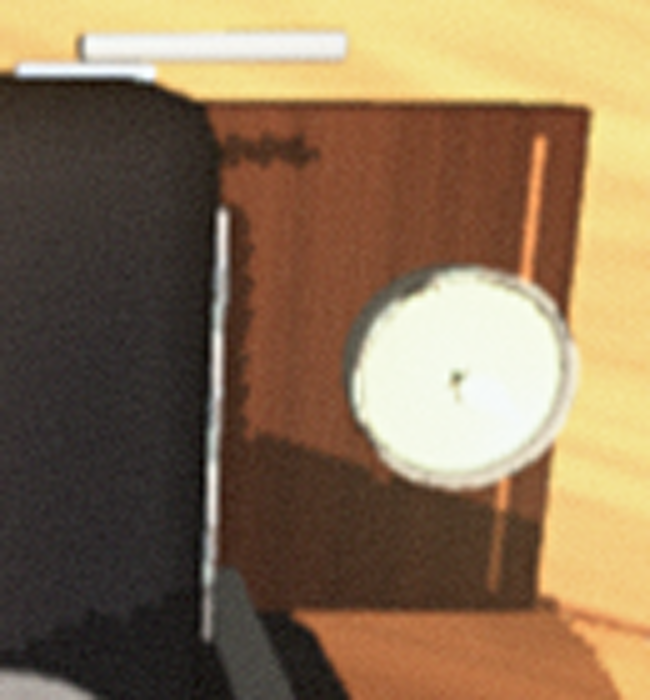

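Request:
{"api": "play_rows", "payload": {
  "moves": [
    [[0.003, -0.01, -0.1], 0, 1],
    [[0.003, -0.01, -0.2], 0, 1],
    [[0.003, -0.01, -0.27], 0, 1],
    [[0.003, -0.01, -0.32], 0, 1],
    [[0.003, -0.01, -0.347], 0, 1],
    [[0.003, -0.01, -0.347], 0, 1],
    [[0.003, -0.01, -0.347], 0, 1]
  ]
}}

```text
clock: 7.92
position: [589.3, 85.8, 198.5]
ee_rot: [0.989, 0.145, 0.002, -0.002]
contact_force: [-0.1, 0.4, -6.4]
gripper_width: 37.1
```

```bash
cat > look.py <<'E'
import sys
from h import *
from scipy.spatial.transform import Rotation as Ro
for n in sys.argv[2:]:
    p=snap(n,f'{n}{sys.argv[1]}.png'); 
    print(n,np.round(p['xyz'],3).tolist(),np.round(p['rotation'],6).tolist())
s=arm.read_state(); R=Ro.from_quat(s['ee_rot']).as_matrix()
print(s['clock'],s['position'].round(2),s['contact_force'].round(1),s['gripper_width'],'yaw',np.degrees(np.arctan2(R[1,0],R[0,0])).round(2),'z',R[:,2].round(4))
E
python3 look.py 5 wrist side
```

```text
wrist [653.539, 103.614, 167.244] [-0.102382, 0.078229, -0.591566, 0.795894]
side [1369.784, 621.262, 670.686] [0.228579, 0.422219, 0.760149, 0.437786]
8.025 [589.21  85.65 198.44] [-0.2  0.5 -6.1] 36.70806489602204 yaw 16.67 z [ 0.0023  0.004  -1.    ]
```

View pics/wrist5.png

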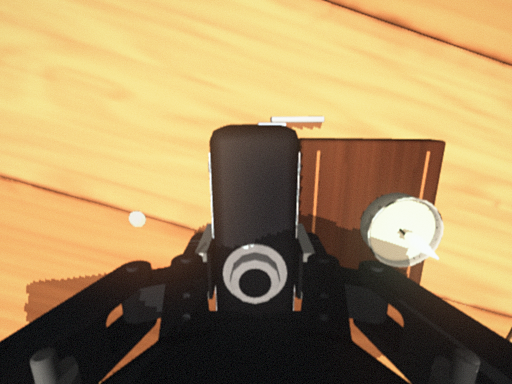

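```bash
cat >> m.py <<'E'
P5={'vfov':69.746,'cx':254.518,'cy':191.133,'xyz':[653.539,103.614,167.244],'rotation':[-0.102382,0.078229,-0.591566,0.795894],'pixels':np.zeros((384,512,3))}
E
python3 - <<'E'
from m import *
im=cv2.imread('pics/wrist5.png'); c=im[100:170,200:330]
cv2.imwrite('pics/crop5.png',cv2.resize(c,None,fx=6,fy=6,interpolation=cv2.INTER_CUBIC))
C=np.array([613.4,25.2]);a=np.radians(16.7);ex=np.array([np.cos(a),np.sin(a)]);ey=np.array([-ex[1],ex[0]])
for q,z in [((300,139),16),((443,141),16),((272,124),19),((322,123),19),((322,119),19),((254,127),56),((255,275),64),((319,150),16),((429,152),16)]:
    X=ray(P5,*q,z)[:2]-C; print(q,z,(X@ex).round(1),(X@ey).round(1))
E
```

```text
(300, 139) 16 50.2 39.5
(443, 141) 16 49.2 -37.8
(272, 124) 19 58.1 54.9
(322, 123) 19 58.6 28.8
(322, 119) 19 60.7 29.0
(254, 127) 56 57.7 64.2
(255, 275) 64 -2.9 63.7
(319, 150) 16 44.3 28.9
(429, 152) 16 43.2 -31.2
```

View pics/crop5.png

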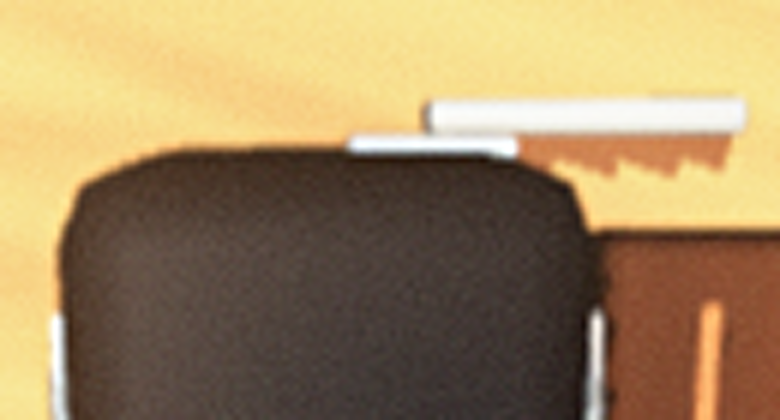

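Request:
{"api": "play_rows", "payload": {
  "moves": [
    [[0, 0, -0.003], 0, 1],
    [[-0.032, -0.0095, -0.003], 0, 1],
    [[-0.064, -0.019, -0.003], 0, 1],
    [[-0.096, -0.0285, -0.003], 0, 1],
    [[-0.128, -0.0375, -0.003], 0, 1],
    [[-0.16, -0.047, -0.003], 0, 1],
    [[-0.192, -0.0565, -0.003], 0, 1],
    [[-0.224, -0.066, -0.003], 0, 1],
    [[-0.256, -0.075, -0.003], 0, 1],
    [[-0.288, -0.0845, -0.003], 0, 1],
    [[-0.31, -0.091, -0.003], 0, 1],
    [[-0.31, -0.091, -0.003], 0, 1]
  ]
}}

```text
clock: 9.52
position: [495.8, 58.3, 197.7]
ee_rot: [0.989, 0.145, 0.001, -0.002]
contact_force: [2.8, -0.0, -6.1]
gripper_width: 37.2
```

```bash
python3 look.py 6 wrist scene
```

```text
wrist [560.026, 76.09, 166.391] [-0.102452, 0.078318, -0.591581, 0.795865]
scene [-45.802, 862.815, 982.681] [-0.133443, 0.374585, 0.858041, -0.325031]
9.625 [496.4   58.44 197.6 ] [ 1.4 -0.5 -6.2] 37.226655576943955 yaw 16.67 z [ 0.0026  0.004  -1.    ]
```

View pics/wrist6.png

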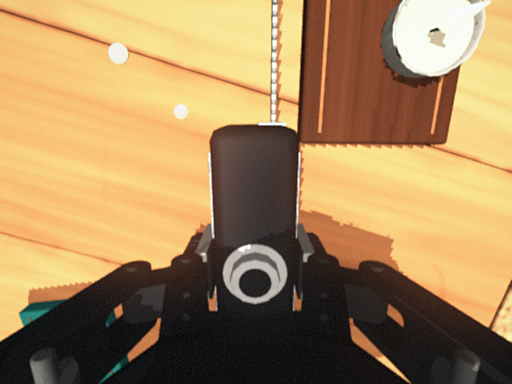

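View pics/scene6.png

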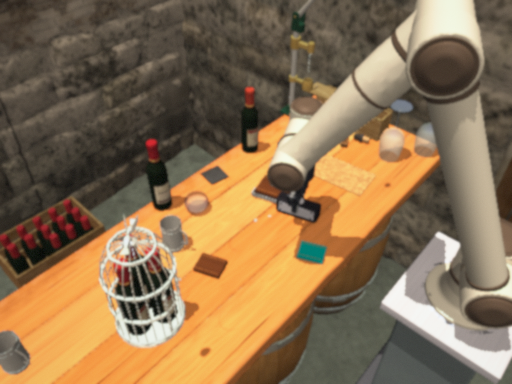

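```bash
cat >> m.py <<'E'
P6={'vfov':69.746,'cx':254.518,'cy':191.133,'xyz':[560.026,76.09,166.391],'rotation':[-0.102452,0.078318,-0.591581,0.795865],'pixels':np.zeros((384,512,3))}
C=np.array([613.4,25.2]);a=np.radians(16.5);ex=np.array([np.cos(a),np.sin(a)]);ey=np.array([-ex[1],ex[0]])
E
python3 - <<'E'
from m import *
im=cv2.imread('pics/wrist6.png'); c=im[90:170,200:330]
cv2.imwrite('pics/crop6.png',cv2.resize(c,None,fx=6,fy=6,interpolation=cv2.INTER_CUBIC))
for q,z in [((302,143),16),((448,143),16),((272,122),19),((272,125),19),((302,60),16),((254,127),55)]:
    X=ray(P6,*q,z)[:2]-C; print(q,z,(X@ex).round(1),(X@ey).round(1))
E
```

```text
(302, 143) 16 -49.5 38.8
(448, 143) 16 -49.2 -39.8
(272, 122) 19 -38.6 55.4
(272, 125) 19 -40.1 55.4
(302, 60) 16 -8.4 40.8
(254, 127) 55 -40.1 64.5
```

View pics/crop6.png

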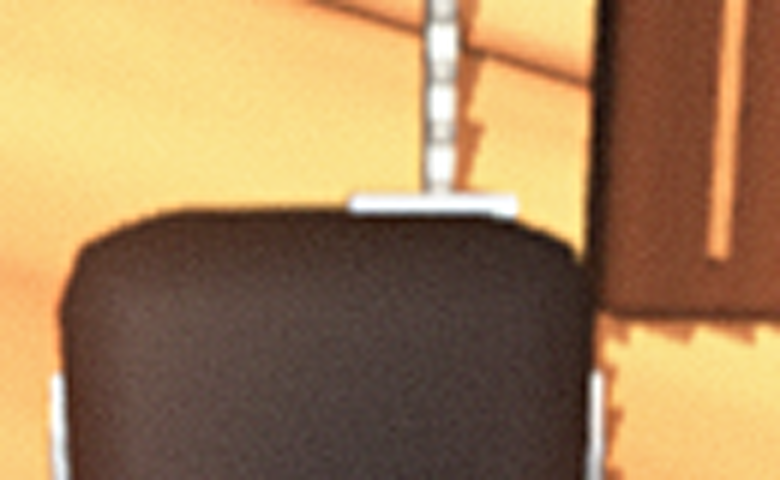

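Request:
{"api": "play_rows", "payload": {
  "moves": [
    [[-0.018, -0.005, 0], 0, 1],
    [[-0.036, -0.0107, 0], 0, 1],
    [[-0.036, -0.0107, -0.003], 0, 1],
    [[-0.036, -0.0107, -0.005], 0, 1],
    [[-0.036, -0.0107, -0.005], 0, 1]
  ]
}}

```text
clock: 10.25
position: [485.7, 55.4, 196.5]
ee_rot: [0.989, 0.145, 0.002, -0.002]
contact_force: [-0.4, 1.3, -0.0]
gripper_width: 37.3
```

```bash
python3 look.py 7 wrist side
```

```text
wrist [549.933, 73.25, 165.307] [-0.102335, 0.078089, -0.591395, 0.796042]
side [1369.784, 621.262, 670.686] [0.228579, 0.422219, 0.760149, 0.437786]
10.35 [485.71  55.35 196.54] [-1.9  1.4  1. ] 36.89767799783525 yaw 16.7 z [ 0.0029  0.004  -1.    ]
```

View pics/wrist7.png

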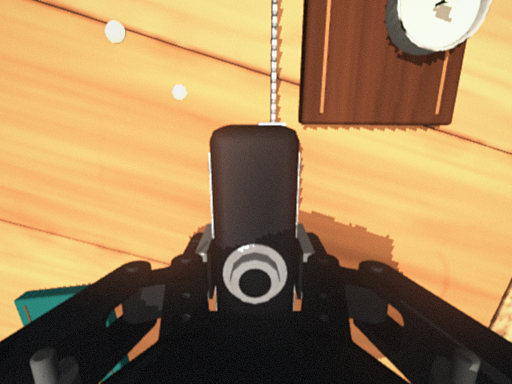

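View pics/side7.png

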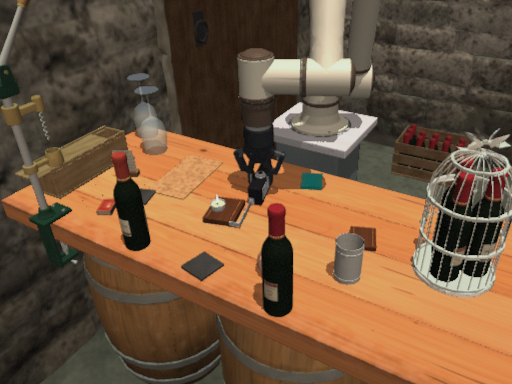

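Request:
{"api": "play_rows", "payload": {
  "moves": [
    [[0, 0, 0], 0, -0.1],
    [[0, 0, 0], 0, -0.2],
    [[0, 0, 0], 0, -0.2],
    [[0, 0, 0], 0, -0.2],
    [[0, 0, 0.08], 0, -0.2],
    [[0, 0, 0.2], 0, -0.2],
    [[0.008, 0.002, 0.2], 0, 1],
    [[0.008, 0.002, 0.2], 0, 1],
    [[0.008, 0.002, 0.2], 0, 1],
    [[0.008, 0.002, 0.2], 0, 1]
  ]
}}

```text
clock: 11.6
position: [487.9, 55.9, 255.7]
ee_rot: [0.989, 0.145, 0.001, -0.002]
contact_force: [0.5, -0.8, 0.4]
gripper_width: -0.1
```

```bash
python3 look.py 8 wrist
```

```text
wrist [552.04, 73.703, 224.308] [-0.103132, 0.078575, -0.591394, 0.795892]
11.65 [487.94  55.89 255.81] [ 0.3 -0.1 -0. ] 0.12273875140837157 yaw 16.7 z [ 0.0013  0.0033 -1.    ]
```

View pics/wrist8.png

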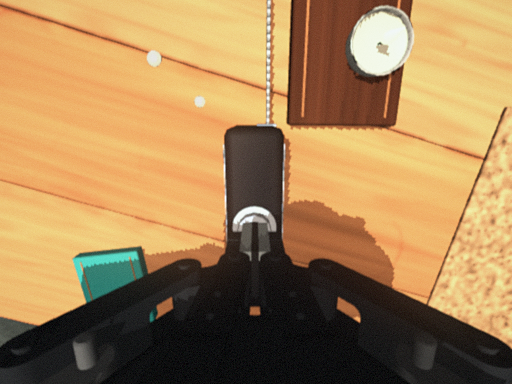

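Request:
{"api": "play_rows", "payload": {
  "moves": [
    [[0, 0, -0.05], 0, 1],
    [[0, 0, -0.065], 0, 1],
    [[0, 0, -0.075], 0, 1],
    [[0, 0, -0.082], 0, 1],
    [[0, 0, -0.088], 0, 1],
    [[0, 0, -0.088], 0, 1],
    [[0, 0, -0.088], 0, 1]
  ]
}}

```text
clock: 12.52
position: [487.9, 55.8, 230.4]
ee_rot: [0.989, 0.145, 0.001, -0.001]
contact_force: [-3.4, -0.4, 7.2]
gripper_width: 0.3
```

```bash
python3 look.py 9 side wrist
```

```text
side [1369.784, 621.262, 670.686] [0.228579, 0.422219, 0.760149, 0.437786]
wrist [552.034, 73.689, 199.086] [-0.103007, 0.078319, -0.591267, 0.796027]
12.625 [487.83  55.81 230.41] [-3.2 -0.5  8.7] -0.0942892724108681 yaw 16.72 z [ 0.0015  0.0031 -1.    ]
```

Request:
{"api": "play_rows", "payload": {
  "moves": [
    [[0, 0, -0.006], 0, 1],
    [[0, 0, -0.01], 0, 1],
    [[0, 0, -0.012], 0, 1],
    [[0, 0, -0.012], 0, 1],
    [[0, 0, -0.012], 0, 1]
  ]
}}

```text
clock: 13.25
position: [487.8, 55.9, 230.1]
ee_rot: [0.989, 0.146, 0.001, -0.001]
contact_force: [-10.1, 0.2, 25.8]
gripper_width: -0.0
```

```bash
python3 look.py 10 wrist
```

```text
wrist [551.983, 73.813, 198.908] [-0.102931, 0.077701, -0.590758, 0.796475]
13.3 [487.81  55.85 230.19] [-8.8  0.5 25.7] -0.025048856087527025 yaw 16.8 z [ 0.0026  0.0027 -1.    ]
```

View pics/wrist10.png

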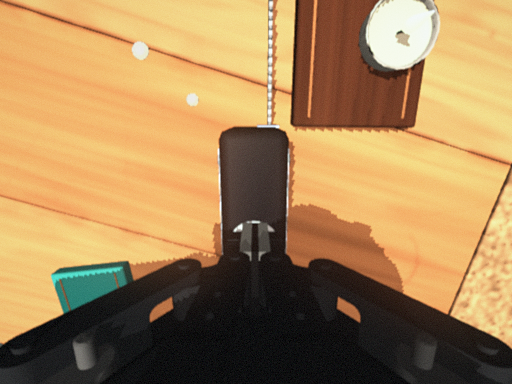

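Request:
{"api": "play_rows", "payload": {
  "moves": [
    [[0, 0, 0.02], 0, 1],
    [[0, 0, 0.1], 0, 1],
    [[-0.008, -0.002, 0.1], 0, -0.2],
    [[-0.008, -0.002, 0.1], 0, -0.2],
    [[-0.008, -0.002, 0.1], 0, -0.2],
    [[-0.008, -0.002, 0.1], 0, -0.2]
  ]
}}

```text
clock: 14.05
position: [485.3, 55.2, 259.5]
ee_rot: [0.989, 0.146, 0.001, -0.001]
contact_force: [0.2, 0.2, 0.2]
gripper_width: 50.9
```

```bash
python3 look.py 11 wrist
```

```text
wrist [549.496, 73.165, 228.174] [-0.103465, 0.078005, -0.590739, 0.79639]
14.1 [485.38  55.27 259.64] [-0.4  0.4  0.7] 51.44045115761894 yaw 16.8 z [ 0.0017  0.0023 -1.    ]
```

View pics/wrist11.png

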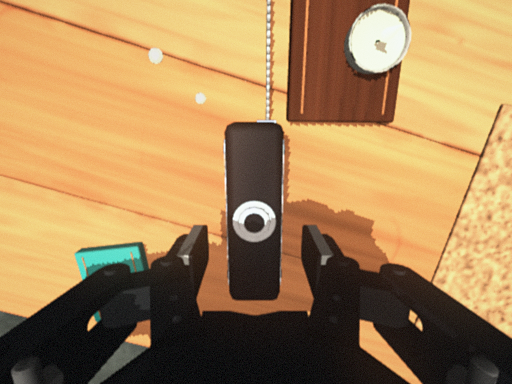

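Request:
{"api": "play_rows", "payload": {
  "moves": [
    [[0, 0, -0.08], 0, -0.2],
    [[0, 0, -0.16], 0, -0.2],
    [[0, 0, -0.21], 0, -0.2],
    [[0, 0, -0.21], 0, -0.2],
    [[0, 0, -0.21], 0, 1],
    [[0, 0, -0.21], 0, 1],
    [[0, 0, -0.21], 0, 1],
    [[0, 0, -0.21], 0, 1],
    [[0.007, 0.002, -0.21], 0, 1],
    [[0.013, 0.004, -0.21], 0, 1],
    [[0.013, 0.004, -0.21], 0, 1]
  ]
}}

```text
clock: 15.48
position: [486.9, 55.9, 197.1]
ee_rot: [0.989, 0.146, -0.003, -0.0]
contact_force: [-10.9, 3.0, 11.9]
gripper_width: 36.8
```

```bash
python3 look.py 12 wrist side
```

```text
wrist [550.858, 73.665, 165.299] [-0.106299, 0.080094, -0.590605, 0.795909]
side [1369.784, 621.262, 670.686] [0.228579, 0.422219, 0.760149, 0.437786]
15.575 [486.87  55.79 197.11] [-10.7   2.6  12.5] 37.159215281154744 yaw 16.78 z [-5.2e-03  1.0e-04 -1.0e+00]
```

View pics/wrist12.png

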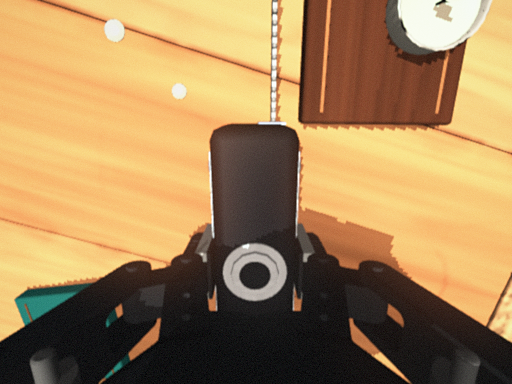

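Request:
{"api": "play_rows", "payload": {
  "moves": [
    [[0, 0, 0.004], 0, 1],
    [[0.005, 0.002, 0.005], 0, 1],
    [[0.013, 0.004, 0.005], 0, 1],
    [[0.013, 0.004, 0.005], 0, 1]
  ]
}}

```text
clock: 16.08
position: [491.0, 57.0, 198.2]
ee_rot: [0.989, 0.146, -0.003, -0.0]
contact_force: [-0.2, 0.9, -7.1]
gripper_width: 37.6
```

```bash
python3 look.py 13 wrist side
```

```text
wrist [554.948, 74.794, 166.305] [-0.106526, 0.080232, -0.590707, 0.795789]
side [1369.784, 621.262, 670.686] [0.228579, 0.422219, 0.760149, 0.437786]
16.175 [490.76  56.91 198.24] [-0.8  0.2 -6.6] 37.49167824908149 yaw 16.76 z [-6.e-03 -2.e-04 -1.e+00]
```

Run:
```python
import cv2
a=cv2.imread('pics/side13.png')[170:260,170:300]; b=cv2.imread('pics/wrist13.png')[80:170,190:320]
cv2.imwrite('pics/c13.png',cv2.resize(cv2.vconcat([a,b]),None,fx=3.3,fy=3.3,interpolation=cv2.INTER_CUBIC))
```

```text
(no output)
```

View pics/c13.png

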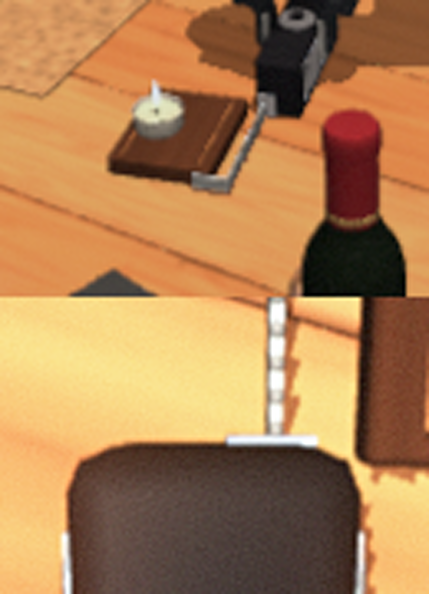

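Request:
{"api": "play_rows", "payload": {
  "moves": [
    [[0, 0, 0.06], 0, 1],
    [[0, 0, 0.2], 0, 1],
    [[0, 0, 0.4], 0, 1],
    [[0, -0.12, 0.45], -0.33, 1],
    [[0, -0.3, 0.45], -0.66, 1],
    [[0, -0.45, 0.45], -0.75, 1],
    [[0, -0.45, 0.45], -0.75, 1],
    [[0, -0.45, 0.45], -0.75, 1]
  ]
}}

```text
clock: 17.18
position: [490.4, -78.2, 332.8]
ee_rot: [0.999, -0.05, -0.003, -0.001]
contact_force: [-0.5, -0.1, -5.8]
gripper_width: 37.1
```

```bash
python3 look.py 14 wrist scene
python3 - <<'E'
from m import *
print(ray(P,125,105,0))
for n in ['wrist','scene','side']:
    p=snap(n)
    for d in arm.look_for('mat',p): print(n,np.round(d['centre'],0),round(d['conf'],2),np.round(proj(p,d['centre'])))
E
```

```text
wrist [556.726, -85.772, 300.883] [0.089101, -0.10009, 0.734804, -0.66491]
scene [-45.802, 862.815, 982.681] [-0.133443, 0.374585, 0.858041, -0.325031]
17.275 [490.68 -77.42 333.02] [-0.4 -0.7 -6.9] 37.51211688782795 yaw -5.68 z [-0.0061  0.0024 -1.    ]
[794.08621129 -81.40279363   0.        ]
wrist [ 532. -180.    2.] 0.96 [347. 131.]
scene [ 496. -170.   -2.] 0.83 [340. 176.]
side [631.  42.  16.] 0.57 [225. 214.]
```

View pics/wrist14.png

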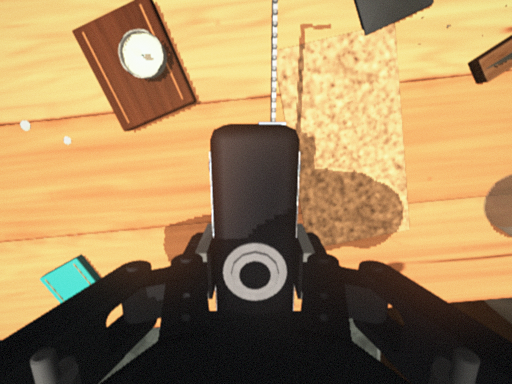

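View pics/scene14.png

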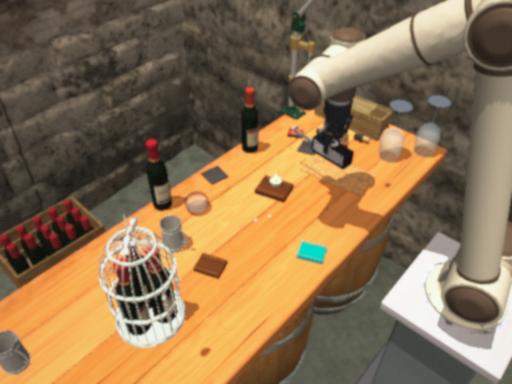

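```bash
cat >> m.py <<'E'
P14={'vfov':69.746,'cx':254.518,'cy':191.133,'xyz':[556.726,-85.772,300.883],'rotation':[0.089101,-0.10009,0.734804,-0.66491],'pixels':np.zeros((384,512,3))}
E
python3 - <<'E'
from m import *
for q in [(281,50),(395,25),(408,230),(490,205)]: print(q,np.round(ray(P14,*q,4),1))
for q in [(263,82),(440,62)]: print(q,np.round(ray(P,*q,4),1))
E
```

```text
(281, 50) [ 615.5 -117.1    4. ]
(395, 25) [ 626.2 -227.3    4. ]
(408, 230) [ 411.1 -249.7    4. ]
(490, 205) [ 432.8 -340.4    4. ]
(263, 82) [ 615.8 -108.8    4. ]
(440, 62) [ 397.9 -131.9    4. ]
```

Request:
{"api": "play_rows", "payload": {
  "moves": [
    [[0.03, -0.15, 0], 0, 1],
    [[0.067, -0.3, 0], 0, 1],
    [[0.067, -0.342, -0.1], 0, 1],
    [[0.067, -0.342, -0.25], 0, 1],
    [[0.067, -0.342, -0.36], 0, 1],
    [[0.067, -0.342, -0.41], 0, 1],
    [[0.067, -0.342, -0.43], 0, 1],
    [[0.067, -0.342, -0.43], 0, 1]
  ]
}}

```text
clock: 18.58
position: [511.6, -180.1, 205.0]
ee_rot: [0.999, -0.049, -0.002, -0.001]
contact_force: [-0.3, -0.9, -6.7]
gripper_width: 37.0
```

```bash
python3 look.py 15 wrist
```

```text
wrist [578.031, -187.459, 173.235] [0.088534, -0.098888, 0.734105, -0.665938]
18.625 [ 511.64 -180.08  205.4 ] [ 0.   0.9 -5.5] 37.085076035475105 yaw -5.64 z [-0.0032  0.0018 -1.    ]
```

View pics/wrist15.png

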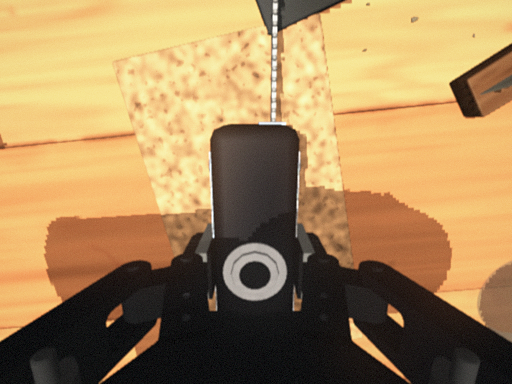

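```bash
cat >> m.py <<'E'
P15={'vfov':69.746,'cx':254.518,'cy':191.133,'xyz':[578.031,-187.459,173.235],'rotation':[0.088534,-0.098888,0.734105,-0.665938],'pixels':np.zeros((384,512,3))}
E
python3 - <<'E'
from m import *
for q in [(272,34),(262,8),(350,0),(116,62),(320,14),(350,240),(181,250)]: print(q,np.round(ray(P15,*q,0 if q[1]<10 or q[0]==272 else 4),1),np.round(ray(P15,*q,16),1))
print(ray(P15,255,273,67))
E
```

```text
(272, 34) [ 621.5 -201.3    0. ] [ 617.5 -200.    16. ]
(262, 8) [ 634.9 -196.9    0. ] [ 629.6 -196.    16. ]
(350, 0) [ 634.  -245.2    0. ] [ 628.8 -239.9   16. ]
(116, 62) [ 615.  -112.1    4. ] [ 612.4 -117.5   16. ]
(320, 14) [ 627.6 -227.7    4. ] [ 624.1 -224.8   16. ]
(350, 240) [ 492.2 -242.9    4. ] [ 498.3 -239.    16. ]
(181, 250) [ 495.9 -129.2    4. ] [ 501.7 -133.3   16. ]
[ 512.46286873 -181.0706953    67.        ]
```

Request:
{"api": "play_rows", "payload": {
  "moves": [
    [[0, 0, 0.1], 0, 1],
    [[-0.03, 0.02, 0.1], 0.3, 1],
    [[-0.057, 0.033, 0.1], 0.6, 1],
    [[-0.057, 0.033, 0.1], 0.83, 1],
    [[-0.057, 0.033, 0.1], 0.83, 1],
    [[-0.057, 0.033, 0.05], 0.83, 1],
    [[-0.057, 0.033, 0], 0.83, 1],
    [[-0.057, 0.033, -0.008], 0.83, 1],
    [[-0.057, 0.033, -0.008], 0.83, 1]
  ]
}}

```text
clock: 19.75
position: [494.6, -170.2, 202.5]
ee_rot: [0.986, 0.167, -0.002, -0.0]
contact_force: [0.9, -0.3, -7.1]
gripper_width: 37.3
```

```bash
python3 look.py 16 wrist side
```

```text
wrist [557.685, -149.686, 170.719] [-0.107589, 0.077513, -0.573371, 0.808494]
side [1369.784, 621.262, 670.686] [0.228579, 0.422219, 0.760149, 0.437786]
19.85 [ 494.87 -170.2   202.98] [ 0.2  0.2 -6.1] 36.99968767947338 yaw 19.26 z [-2.9e-03  1.0e-04 -1.0e+00]
```

View pics/wrist16.png

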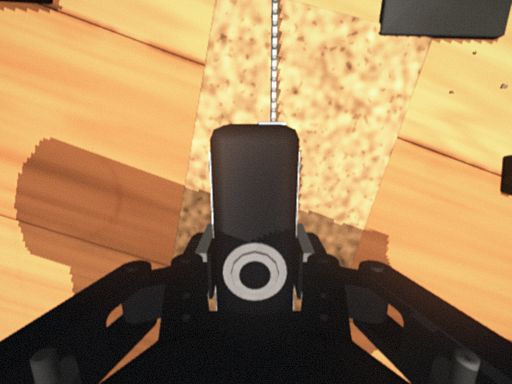

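View pics/side16.png

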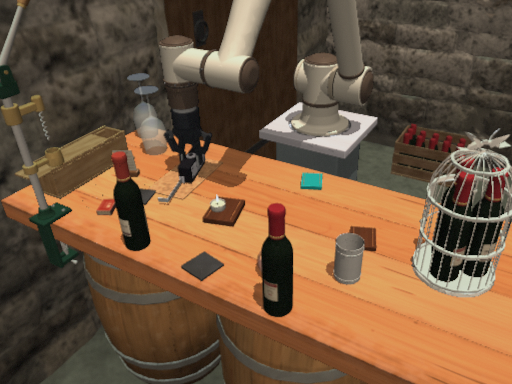

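Blade is clear of the slate now; lower the last 1–2 mm.

Request:
{"api": "play_rows", "payload": {
  "moves": [
    [[0, 0, -0.004], 0, 1],
    [[0, 0, -0.006], 0, 1],
    [[0, 0, -0.006], 0, 1]
  ]
}}

```text
clock: 20.23
position: [495.0, -170.2, 201.4]
ee_rot: [0.986, 0.167, -0.001, -0.0]
contact_force: [-0.7, 0.1, -6.6]
gripper_width: 37.3
```

Request:
{"api": "play_rows", "payload": {
  "moves": [
    [[0, 0, -0.003], 0, 1],
    [[0, 0, -0.005], 0, 1],
    [[0, 0, -0.005], 0, 1]
  ]
}}

```text
clock: 20.6
position: [494.8, -170.2, 201.1]
ee_rot: [0.986, 0.167, -0.001, -0.0]
contact_force: [-4.8, 2.5, 5.2]
gripper_width: 37.3
```

Request:
{"api": "play_rows", "payload": {
  "moves": [
    [[0, 0, 0.002], 0, 0],
    [[0, 0, 0.002], 0, -0.3],
    [[0, 0, 0.002], 0, -0.5],
    [[0, 0, 0.002], 0, -0.5],
    [[0, 0, 0.1], 0, -0.5],
    [[0, 0, 0.25], 0, -0.5],
    [[0, 0, 0.4], 0, -0.5],
    [[0, 0, 0.4], 0, -0.5],
    [[0, 0, 0.4], 0, -0.5]
  ]
}}

```text
clock: 21.72
position: [494.4, -170.2, 320.6]
ee_rot: [0.986, 0.167, -0.001, -0.0]
contact_force: [-0.5, 0.4, -0.3]
gripper_width: 64.0
```

```bash
python3 look.py 17 wrist side
```

```text
wrist [557.504, -149.66, 288.987] [-0.10703, 0.076862, -0.57343, 0.808588]
side [1369.784, 621.262, 670.686] [0.228579, 0.422219, 0.760149, 0.437786]
21.825 [ 494.32 -170.22  319.69] [ 1.   0.5 -0.3] 63.92711135862462 yaw 19.26 z [-4.9e-03  3.0e-04 -1.0e+00]
```

View pics/wrist17.png

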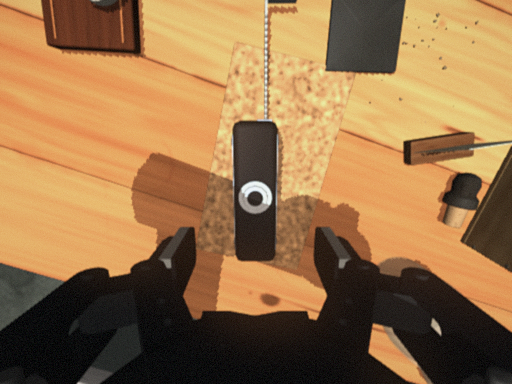

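View pics/side17.png

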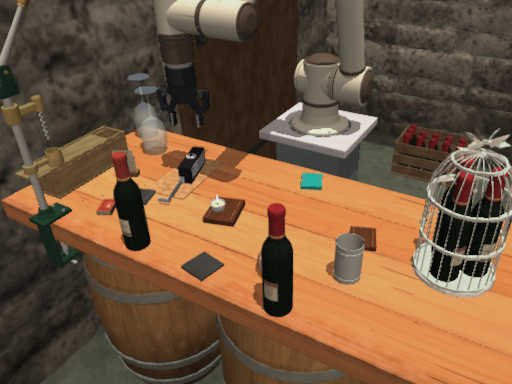

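```bash
cat >> m.py <<'E'
P17={'vfov':69.746,'cx':254.518,'cy':191.133,'xyz':[557.504,-149.66,288.987],'rotation':[-0.10703,0.076862,-0.57343,0.808588],'pixels':np.zeros((384,512,3))}
E
python3 - <<'E'
from m import *
a,b=ray(P17,267,121,22),ray(P17,280,3.5,21)
d=np.array([np.cos(np.radians(19.26)),np.sin(np.radians(19.26))]); print('blade',((b-a)[:2]@d).round(1)); o=ray(P17,254.5,197,61)
print(o); v=o[:2]-[512.7,-180]; t=np.radians(6); print(v[0]*np.cos(t)+v[1]*np.sin(t),-v[0]*np.sin(t)+v[1]*np.cos(t))
E
python3 -c "
from bench import arm
print(arm.job_done())"
```

```text
blade 96.9
[ 494.2025081  -171.43874842   61.        ]
-17.501266235779543 10.447866552264896
the job is handed in; nothing more can be done
None
```

I measured the dark board carrying the tealight and handed in the job at about 22 s of the 58 s allowed. No verdict was reported.

- **Measuring:** The hook caught the board's far end. I drew the case back until its nose looked level with the near end, to within about 1–2 mm.
- **Locking:** I pressed the button with the shut fingertips until it met a hard stop at 25.7 N, with the tips 57 mm above the counter, which is where the button sits when fully down. On re-gripping, the gripper pressed the rule down, so my first ease forward moved it only about 1.6 mm against friction. I raised it about 1 mm, then eased it forward 4 mm and lifted it off.
- **Placing:** My first spot on the mat would have put the hook over a dark slate lying next to it. I shifted and turned the rule before setting it down.

In the last pictures the rule stands upright on the mat, about 17 mm along and 10 mm across from the mat's centre, with the gripper clear of it. The tealight, votive glass and cup look unmoved; I judged that by eye only.

The blade measured 97 mm from the last picture. That is within the 92–108 mm limits but a little under 100. The hook lay at the picture's edge, so that figure is rough, and the lock's 5 mm teeth could also account for the difference. I did not measure the blade or the lock travel any other way.

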